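# Take the gear cover off the drive housing

### The job

Open up the green drive housing: turn both red captive thumbscrews on its sloping aluminium cover counterclockwise, one after the other, as far as they go, and only then lift the cover off. Lay the cover gently, without dropping it, roughly in the middle of the black rubber mat, black handle up, and let go. Leave the bottle, the glass and the tape roll where they are.

Things in the scene. Friction and masses are not known exactly. Their poses are not given: they have to be found in the camera images.
- housing: Green sloped drive housing, fixed; 165 (x) x 236 (y) mm, 115 high. Origin: centre of its underside. Its upper face slopes 30 degrees, low at its -x side, which faces the robot (within its yaw); outward normal (-sin30, 0, cos30) in its frame. On the slope stands a 21 mm high collar over which the cover fits.
- cover: Loose aluminium cover, an inverted pan, 126 mm (x, up the slope) x 186 mm (y, to the left) x 22 mm, 0.35 to 0.55 kg. Origin: centre of its lower rim's plane; z points out of the outer face (at z = 22 mm). About 2 mm play on the collar. Draw it off 25 mm or more along its own z to clear it; a locked screw holds it. The screw feet are within its 18 mm deep rim, so it lies flat.
- cover_handle (a point): Grip point in the middle of the black bow handle, 58 mm above the cover's origin along its z (36 mm above the outer face), midway between the screws, over the balance point. The bar runs along the cover's x, 88 mm long, 14 mm wide (in y: grip it across this), 12 mm thick.
- screw_left (a joint): Turn of the left captive thumbscrew (cover y = +66 mm), rad, counterclockwise seen from outside. 0 = locked, 1.4 = loose, at its stop; starts between 0 and 0.35; stays where left (friction 0.04 N m). The wing lies at angle (value - 1.4) from the cover's x about its z: locked nearly across the slope, loose straight up it. Its foot passes the slot only above about 1.2.
- screw_left_grip (a point): Grip point of the left thumbscrew, on its axis, 49 mm above the cover's origin plane along the cover's z (27 mm above the outer face). Red wing 46 mm long, 12 mm thick (grip across this), 30 mm high, its top 7.5 mm above this point; 59 mm from its axis to the handle's side.
- screw_right (a joint): The same for the right thumbscrew (at cover y = -66 mm).
- screw_right_grip (a point): The same for the right thumbscrew.
- mat: Black ribbed rubber mat, fixed flat on the bench, 200 mm (its x) x 260 mm (its y) x 4 mm. Origin: centre of its underside. It lies beside the housing, on the left or on the right of it.
- oil_bottle: White plastic bottle with a red tip, loose, 53 mm wide, 158 mm tall; origin under its centre. A bystander.
- tea_glass: Small glass, loose, 61 mm wide, 85 mm tall; origin under its centre. A bystander.
- tape_roll: Roll of brown tape lying flat, loose, 86 mm wide, 24 mm tall; origin under its centre. A bystander.

How it is judged:
By the outcome, as a careful person would: the job done as asked, in the order asked, and still so for the second after the job is handed in, with the robot touching nothing.
It also fails if it takes over 67 s, if anything falls off the work surface, if the arm or the gripper's body presses on something with over 40 N, if the wrist force passes 120 N, or if a joint passes its speed limit or range.

### The arm

A 6-joint arm with a two-finger parallel gripper is mounted at the origin on the work surface; the furniture and walls round the work are solid. World frame = base frame: x ahead of the robot, y to its left, z up, the work surface at z = 0. Lengths are in m, angles in rad, forces in N, time in s.
With the tool pointing down it reaches from about 0.325 to 0.9 m from the base axis. Payload 6.1 kg.
Tool frame: the origin (TCP) lies midway between the tips of the shut fingers; the grasp point (between the pads) lies 19 mm behind it; z points along the fingers, y is the line along which they close (so a half turn about z gives the same grasp; the last joint's range is limited). The gripper opens to 87 mm and grips with 3 to 60 N. Pads are 19 mm wide; open, the fingers measure 117 mm over their backs; the gripper's body (75 mm by 190 mm) begins 51 mm behind the grasp point.
Start: joints at [1.104, 0.22, 1.526, -0, 1.395, -0.126], TCP at [0.209, 0.589, 0.223] pointing down, gripper open.
Joint ranges: [-2.98, 2.98], [-0.91, 2.08], [0.09, 2.57], [-1.24, 4.39], [0.2, 2.65], [-2.68, 2.68]. Speed limits (rad/s): [2.57, 2.57, 3.01, 3.14, 3.14, 3.14].

### API

Orientations are given as a rotation vector (axis times angle).
In Python, from station import bot gives the robot as it stands.
- The arm moves only by the shell command python3 drive.py 'ROWS'. ROWS is rows parted by semicolons, their numbers by spaces, 1 to 8 of them, each of 7 numbers: a rotation vector rx, ry, rz in rad, then dx, dy, dz in m, then the finger opening in m; each row shifts and turns the commanded pose from where the row before left it, along the tool's axes as they then stand; what a row does not reach is not made up. A row lasts 1/10 s, in which the tool goes at most 0.05 m and 0.15 rad, less where a joint would pass 70% of its speed; a pose out of reach is approached as far as the arm can. The fingers move at their own pace and stop on an object; the grip force is fixed at half the most. Time passes only in rows, so rows that do not move let the fingers close. It prints the time, the measured TCP pose, the force, the opening and the grip force at its end.
- bot.get_obs(): the state, without advancing time (a new reading comes with each control period).
- bot.read_camera(name): name is "side" or "top" or "wrist"; returns the picture (384x512x3 uint8, blue, green, red); there is no depth.
- bot.camera_info(name): a dict with "fx", "fy", "cx", "cy" (pixels), "dist_coeffs" ([k1, k2, p1, p2, k3] as OpenCV has them; the pictures are not rectified), "position" and "rotation" of the camera in the world; the wrist camera has in their place "mount" (4x4, takes a point from camera to tool coordinates, whose origin is the TCP and whose axes are the flange's). Camera axes: x right, y up, looking along -z (the intrinsics and any distortion apply to the point x, -y, -z); pixel columns grow to the right and rows downward; lengths in m; the calibration is good to about 2 mm. A picture is of the moment at which its call begins: read the wrist's pose just before it. camera_info takes no time and is no camera call.
- bot.sign_off(): hands the job in; it is judged then, once.
The state is a dict: "time_s": time; "joint_positions": joint angles; "joint_velocities": joint speeds; "effort": joint torques, N m; "tcp_pos": TCP position; "eef_rot": TCP orientation; "contact_force": force on the tool from outside, world axes, zero at the start; "ft_torque": the same for the moment, N m; "opening": finger opening in m; "finger_force": force on a finger pad.
Only numpy, scipy, OpenCV 4.12 (cv2) and the standard library are available. Lean on these libraries where they do the work, as an engineer would, in place of code of your own. Each camera call takes 0.05 s, during which the arm holds its last target. There are 200 camera calls.

## Working session

There is one attempt and no reset: what is moved stays moved. The work goes in short steps, Python scripts to look and compute and a shell command to move; the robot and the scene stay as the last step left them, time stands still between calls to the robot, and variables do not carry over. Pictures are saved under pics/ and viewed, at most 12 in all, crops included, and the job is handed in when it is done.

```bash
ls; mkdir -p pics; python3 - <<'E'
from station import bot
import cv2,numpy as np
a=bot.read_camera("side");b=bot.read_camera("top")
cv2.imwrite("pics/side.png",a);cv2.imwrite("pics/top.png",b)
for n in("side","top","wrist"):print(n,bot.camera_info(n))
print(bot.get_obs())
E
```

```text
drive.py
pics
station.py
side {'fx': 405.5408333578226, 'fy': 405.5408333578226, 'cx': 256.2858683001149, 'cy': 195.20702547881632, 'dist_coeffs': array([-0.00838913,  0.        ,  0.        ,  0.        ,  0.        ]), 'position': array([ 0.19167429, -0.85463304,  0.73231961]), 'rotation': array([ 0.97832522, -0.1719184 , -0.30262589])}
top {'fx': 471.38315801899824, 'fy': 471.38315801899824, 'cx': 258.21604413790317, 'cy': 195.60193274180847, 'dist_coeffs': array([-0.15089116,  0.        ,  0.        ,  0.        ,  0.        ]), 'position': array([0.42089479, 0.05717064, 1.42907969]), 'rotation': array([ 0.06759002, -0.08120461, -1.55877658])}
wrist {'fx': 300.75711554499, 'fy': 300.75711554499, 'cx': 252.91309756924034, 'cy': 194.07305593648167, 'dist_coeffs': array([-0.05145245,  0.        ,  0.        ,  0.        ,  0.        ]), 'mount': array([[-5.76128606e-04,  9.63954834e-01,  2.66065306e-01,
         7.33809170e-02],
       [ 9.99999793e-01,  4.79534061e-04,  4.28012630e-04,
        -1.63844675e-04],
       [ 2.84997467e-04,  2.66065497e-01, -9.63954911e-01,
        -1.62672688e-01],
       [ 0.00000000e+00,  0.00000000e+00,  0.00000000e+00,
         1.00000000e+00]])}
{'time_s': 0.1, 'joint_positions': array([ 1.10391622e+00,  2.21146366e-01,  1.52750428e+00, -3.28695552e-05,
        1.39472693e+00, -1.26113790e-01]), 'joint_velocities': array([-8.14961064e-05, -1.26206877e-03, -1.73943916e-03,  2.59190260e-05,
       -9.18083907e-04, -4.47825519e-04]), 'effort': array([ 1.19274668e-03, -4.95943165e+01, -3.88519406e+01,  7.02907029e-02,
        5.15246694e-02, -6.36654045e-05]), 'tcp_pos': array([0.20864327, 0.58853826, 0.22154321]), 'eef_rot': array([-5.32596025e-01, -3.09561893e+00,  2.69583725e-03]), 'contact_force': array([-0.71997792, -0.2120181 , -0.50629599]), 'ft_torque': array([0.02255392, 0.01077193, 0.05176819]), 'finger_force': 0.0, 'opening': 0.08713505482694861}
```

View pics/top.png

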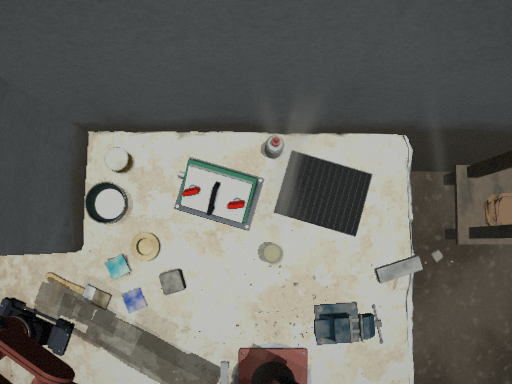

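View pics/side.png

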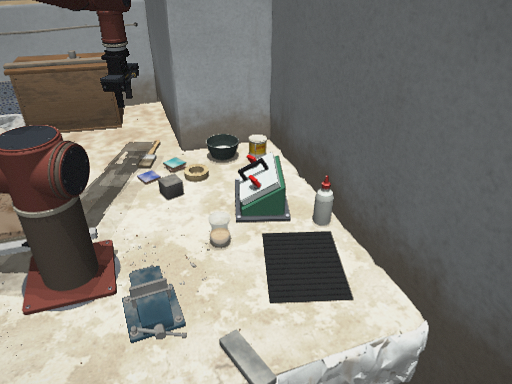

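Top view: the housing is near (220,193) with red wings at (191,190) and (236,204) and the handle at (214,198). The mat is to its right at (323,193), with the bottle at (274,147) and the glass at (270,253). The side view agrees.

```bash
cat > h.py <<'E'
from station import bot
import cv2,numpy as np
from scipy.spatial.transform import Rotation as R
def cam(name):
    i=bot.camera_info(name)
    if name=="wrist":
        o=bot.get_obs();T=np.eye(4);T[:3,:3]=R.from_rotvec(o['eef_rot']).as_matrix();T[:3,3]=o['tcp_pos']
        T=T@np.array(i['mount'])
        Rm,p=T[:3,:3],T[:3,3]
    else: Rm,p=R.from_rotvec(i['rotation']).as_matrix(),np.array(i['position'])
    return dict(K=np.array([[i['fx'],0,i['cx']],[0,i['fy'],i['cy']],[0,0,1.]]),d=np.array(i['dist_coeffs']),R=Rm,p=p)
def shot(name):
    c=cam(name);return c,bot.read_camera(name)
def ray(c,px):
    u=cv2.undistortPoints(np.array(px,float).reshape(-1,1,2),c['K'],c['d']).reshape(-1,2)
    v=np.c_[u[:,0],-u[:,1],-np.ones(len(u))]@c['R'].T
    return v/np.linalg.norm(v,axis=1)[:,None]
def plane(c,px,z):
    v=ray(c,px);return c['p']+v*((z-c['p'][2])/v[:,2])[:,None]
def tri(obs):
    A=0;b=0;Ms=[]
    for c,px in obs:
        v=ray(c,px)[0];M=np.eye(3)-np.outer(v,v);A=A+M;b=b+M@c['p'];Ms.append((M,c['p']))
    x=np.linalg.solve(A,b);return x,[np.linalg.norm(M@(x-p)) for M,p in Ms]
def blobs(m,amin):
    n,l,s,ce=cv2.connectedComponentsWithStats(m.astype(np.uint8))
    return [(s[i,4],ce[i].round(1),s[i,:4],l==i) for i in range(1,n) if s[i,4]>=amin]
def red(im):
    b,g,r=[im[...,k].astype(int) for k in range(3)];return (r>120)&(g<70)&(b<80)
E
python3 - <<'E'
from h import *
im={n:cv2.imread(f"pics/{n}.png") for n in("top","side")}
c={n:cam(n) for n in im}
for n in im:
    print(n)
    for b in blobs(red(im[n]),15):print(' red',b[:3])
    g=im[n].astype(int)
    dark=(g.max(2)<50)
    for b in blobs(dark,40):
        if b[0]<9000: print(' dark',b[:3], cv2.minAreaRect(np.argwhere(b[3])[:,::-1].astype(np.float32)))
    gr=(g[...,1]>g[...,2]+30)&(g[...,1]>g[...,0]+10)
    for b in blobs(gr,80):print(' green',b[:3])
# cover outline in top
g=im['top'].astype(int)
w=(g.min(2)>170)
w[:160]=0;w[225:]=0;w[:,:178]=0;w[:,260:]=0
for b in blobs(w,200):
    print('white',b[:3]);k=cv2.convexHull(np.argwhere(b[3])[:,::-1].astype(np.int32));print(cv2.minAreaRect(k))
cv2.imwrite("pics/crop.png",np.hstack([cv2.resize(im['top'][140:270,165:385],None,fx=2,fy=2,interpolation=2)[:,:400],cv2.resize(im['side'][140:270,190:290],None,fx=2,fy=2,interpolation=2)]))
E
```

```text
top
 red (np.int32(92), array([190.6, 191.3]), array([183, 187,  16,   9], dtype=int32))
 red (np.int32(102), array([235.7, 204.4]), array([228, 201,  16,   8], dtype=int32))
 dark (np.int32(2469), array([476. , 160.9]), array([444, 129,  68, 115], dtype=int32)) ((476.9417724609375, 186.57192993164062), (66.54696655273438, 114.32901763916016), 2.12109637260437)
 dark (np.int32(472), array([420.7, 156.7]), array([409, 132,  26,  39], dtype=int32)) ((421.1788024902344, 151.39529418945312), (39.65047073364258, 22.089017868041992), 84.0938491821289)
 dark (np.int32(3023), array([333.4, 194.3]), array([299, 156,  72,  79], dtype=int32)) ((329.765380859375, 195.0269317626953), (69.19987487792969, 64.02523803710938), 15.255118370056152)
 dark (np.int32(121), array([ 81.3, 198.5]), array([ 77, 175,   8,  46], dtype=int32)) ((80.667236328125, 197.48611450195312), (6.369472980499268, 45.21076965332031), 2.38594388961792)
 dark (np.int32(423), array([ 97.3, 200.3]), array([ 86, 183,  37,  39], dtype=int32)) ((102.05239868164062, 201.29885864257812), (32.592342376708984, 39.29146194458008), 19.7
[... 2832 characters left out ...]
=int32)) ((77.41509246826172, 240.9528350830078), (82.27896881103516, 26.922666549682617), 74.05460357666016)
 dark (np.int32(2300), array([303.7, 265.9]), array([263, 232,  89,  71], dtype=int32)) ((306.9143371582031, 266.2725524902344), (68.94902038574219, 85.82115936279297), 87.79740142822266)
 green (np.int32(846), array([268. , 199.5]), array([241, 156,  44,  59], dtype=int32))
white (np.int32(1966), array([215.8, 193. ]), array([181, 166,  70,  56], dtype=int32))
((214.81118774414062, 193.86160278320312), (65.95999908447266, 39.68000030517578), 16.260204315185547)
white (np.int32(233), array([194.8, 220.1]), array([178, 212,  36,  13], dtype=int32))
((195.5, 218.0), (12.0, 35.0), 90.0)
```

View pics/crop.png

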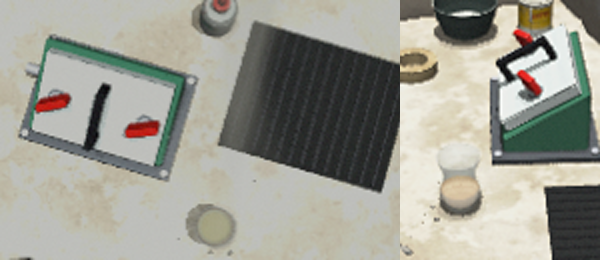

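The crop shows the wings nearly across the slope, the handle between them, the glass clear in front and the mat with corners at about (291,151), (372,174), (356,235) and (275,212).

```bash
python3 - <<'E'
from h import *
t,s=cam("top"),cam("side")
L=tri([(t,(190.6,191.3)),(s,(251.1,157.3))]);Rr=tri([(t,(235.7,204.4)),(s,(254.3,180.1))]);H=tri([(t,(212.6,198.3)),(s,(251.4,167.3))])
print(L,Rr,H)
d=L[0]-Rr[0];print(np.linalg.norm(d),np.degrees(np.arctan2(-d[0],d[1])))
print(plane(t,[(291,151),(372,174),(356,235),(275,212)],.004).round(3))
print('glass,bottle',plane(t,[(268,256)],0.0),plane(t,[(274,143)],.158), plane(s,[(220,243)],0),plane(s,[(322,222)],0))
E
```

```text
(array([0.55625829, 0.23524598, 0.12141263]), [np.float64(0.0009408759604425406), np.float64(0.0009408759604425321)]) (array([0.52251393, 0.10847535, 0.11550293]), [np.float64(0.0020410216732128002), np.float64(0.0020410216732129095)]) (array([0.53692179, 0.17334733, 0.12137803]), [np.float64(0.0005215187312209183), np.float64(0.0005215187312210847)])
0.13131792522159 -14.905612653526436
[[ 0.695 -0.054  0.004]
 [ 0.627 -0.305  0.004]
 [ 0.44  -0.253  0.004]
 [ 0.507 -0.006  0.004]]
glass,bottle [[0.37424479 0.01405497 0.        ]] [[0.68739453 0.00492987 0.158     ]] [[ 0.38674286 -0.00111866  0.        ]] [[ 0.70070705 -0.00462978  0.        ]]
```

```bash
cat >> h.py <<'E'
def frame(yaw,tilt=np.pi/6):  # cover axes in columns
    return (R.from_euler('z',yaw)*R.from_euler('y',-tilt)).as_matrix()
def toolR(Rc,a=0.):  # tool z=-cover z, tool y at angle a from cover y about cover z
    F=Rc@R.from_euler('z',a).as_matrix();return np.c_[-F[:,0],F[:,1],-F[:,2]]
def todo(pos,Rt):
    """turn first (rotvec in tool axes), then shift in the turned axes"""
    o=bot.get_obs();Rn=R.from_rotvec(o['eef_rot']).as_matrix()
    rv=R.from_matrix(Rn.T@Rt).as_rotvec();d=Rt.T@(np.array(pos)-o['tcp_pos'])
    print('turn',rv.round(4),'|',np.linalg.norm(rv).round(3),' shift',d.round(4),np.linalg.norm(d).round(3),'q',o['joint_positions'].round(2),'t',o['time_s'])
E
python3 - <<'E'
from h import *
Rc=frame(np.radians(-15))
todo(np.array([.539,.172,.118])+.09*Rc[:,2],toolR(Rc))
E
```

```text
turn [-0.0224 -0.5236 -0.0767] | 0.53  shift [-0.3179 -0.3168  0.2131] 0.497 q [ 1.1   0.22  1.53 -0.    1.39 -0.13] t 0.1
```

```bash
python3 drive.py '-0.0056 -0.131 -0.0192 0 0 0 0.087;-0.0056 -0.131 -0.0192 0 0 0 0.087;-0.0056 -0.131 -0.0192 0 0 0 0.087;-0.0056 -0.131 -0.0192 0 0 0 0.087;0 0 0 -0.03 -0.03 0.018 0.087;0 0 0 -0.03 -0.03 0.018 0.087;0 0 0 -0.03 -0.03 0.018 0.087;0 0 0 -0.03 -0.03 0.018 0.087'
python3 drive.py '0 0 0 -0.03 -0.03 0.018 0.087;0 0 0 -0.03 -0.03 0.018 0.087;0 0 0 -0.03 -0.03 0.018 0.087;0 0 0 -0.03 -0.03 0.018 0.087;0 0 0 -0.03 -0.03 0.018 0.087;0 0 0 -0.03 -0.03 0.018 0.087;0 0 0 -0.02 -0.02 0.018 0.087;0 0 0 0 0 0 0.087'
python3 - <<'E'
from h import *
Rc=frame(np.radians(-15))
c,w=shot("wrist");cv2.imwrite("pics/w1.png",w);np.save("w1.npy",c,allow_pickle=True)
todo(np.array([.539,.172,.118])+.09*Rc[:,2],toolR(Rc))
for b in blobs(red(w),80):print(b[:3],cv2.minAreaRect(np.argwhere(b[3])[:,::-1].astype(np.float32)))
E
```

```text
time_s: 0.9
tcp_pos: [0.3131, 0.4355, 0.2192]
eef_rot: [0.34, 2.598, -0.091]
contact_force: [2.1, -0.8, 2.0]
opening: 0.0872
finger_force: 0.0
time_s: 1.7
tcp_pos: [0.4904, 0.1788, 0.21]
eef_rot: [0.349, 2.597, -0.093]
contact_force: [-0.1, -0.4, -0.3]
opening: 0.0874
finger_force: 0.0
turn [-0.0013 -0.0003 -0.0046] | 0.005  shift [0.0029 0.0047 0.0146] 0.016 q [ 0.41 -0.31  2.15 -0.4   0.92 -0.71] t 1.75
(np.int32(295), array([190. , 186.5]), array([167, 176,  47,  24], dtype=int32)) ((189.31881713867188, 186.9078369140625), (10.415362358093262, 48.07429504394531), 71.96571350097656)
(np.int32(504), array([336.5, 190.4]), array([312, 176,  48,  30], dtype=int32)) ((336.10003662109375, 190.70001220703125), (10.28591251373291, 49.64070510864258), 63.43495178222656)
```

View pics/w1.png

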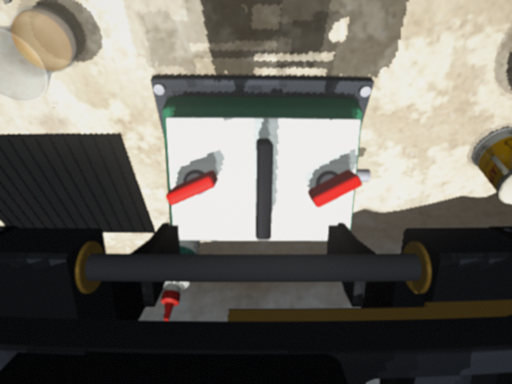

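The wrist view shows the handle upright at (264,188), the right screw at (190,187) tilted about 18° and the left screw at (336,190) tilted about 27°. The white cover spans columns 167–360, and its yaw agrees with the estimate.

```bash
cat > m.py <<'E'
from h import *
def measure(c,w,Rc):
    bs=sorted([b for b in blobs(red(w),150) if b[1][1]<230],key=lambda b:-b[1][0])[:2]
    C=dict(c)
    def cut(px,h): # cover-axes coords at plane normal-coordinate h
        v=ray(c,px)@Rc;p=c['p']@Rc;return p+v*((h-p[2])/v[:,2])[:,None]
    f=lambda h:np.linalg.norm(np.subtract(*cut([b[1] for b in bs],h)))
    from scipy.optimize import brentq
    h=brentq(lambda h:f(h)-.132,(c['p']@Rc)[2]-.6,(c['p']@Rc)[2]-.1)  # height of wing tops
    P=cut([b[1] for b in bs],h);out=[]
    for b,p in zip(bs,P):
        q=cut(np.argwhere(b[3])[:,::-1],h)[:,:2].astype(np.float32)
        r=cv2.minAreaRect(q*1000);bx=cv2.boxPoints(r);e=[bx[1]-bx[0],bx[2]-bx[1]];e=max(e,key=np.linalg.norm)
        a=np.degrees(np.arctan2(e[1],e[0]));a=(a+90+20)%180-90-20
        out.append((p,a,r[1]));print('wing world',(Rc@p).round(4),'angle',a.round(1),'value',np.radians(a).round(3)+1.4,'size',r[1])
    d=P[0]-P[1];print('axis of screws in cover axes',d.round(4),'h',h)
    return h,P,cut
E
python3 - <<'E'
from m import *
c=np.load("w1.npy",allow_pickle=True).item();w=cv2.imread("pics/w1.png")
Rc=frame(np.radians(-15));h,P,cut=measure(c,w,Rc)
g=w.astype(int)
dk=(g.max(2)<60);dk[:135]=0;dk[240:]=0;dk[:,:240]=0;dk[:,300:]=0
for b in blobs(dk,200):
    q=cut(np.argwhere(b[3])[:,::-1],h+.0075)[:,:2].astype(np.float32);print('handle',b[:3],cv2.minAreaRect(q*1000),'mid world',(Rc@np.r_[cv2.minAreaRect(q)[0],h]).round(4))
wh=(g.min(2)>190);wh[:112]=0;wh[238:]=0;wh[:,:150]=0;wh[:,380:]=0
b=max(blobs(wh,500),key=lambda b:b[0]);q=cut(np.argwhere(b[3])[:,::-1],h-.0345)[:,:2].astype(np.float32);print('cover',b[:3],cv2.minAreaRect(q*1000), q.min(0),q.max(0))
# top-view + wrist triangulation
t=cam("top")
for a,b in zip([(190.6,191.3),(235.7,204.4)],[(336.5,190.4),(190,186.5)]):print(tri([(t,a),(c,b)]))
E
```

```text
wing world [0.5542 0.2393 0.1225] angle -62.1 value 0.31700003 size (9.875320434570312, 44.10224533081055)
wing world [0.5166 0.1128 0.1203] angle -72.0 value 0.143 size (9.403969764709473, 44.44281768798828)
axis of screws in cover axes [0.0042 0.1319 0.    ] h -0.13066011863105503
cover (np.int32(9075), array([319.9, 174. ]), array([271, 116, 109, 122], dtype=int32)) ((469.5750427246094, 373.20751953125), (124.5210952758789, 113.3775634765625), 1.3990390300750732) [0.40643165 0.3178419 ] [0.5317415  0.43069836]
(array([0.55546077, 0.23751471, 0.12101185]), [np.float64(0.0019336268848690788), np.float64(0.0019336268848691713)])
(array([0.52090228, 0.10949159, 0.11488715]), [np.float64(0.0005005781148161415), np.float64(0.000500578114816142)])
```

```bash
python3 - <<'E'
from m import *
c=np.load("w1.npy",allow_pickle=True).item();w=cv2.imread("pics/w1.png")
Rc=frame(np.radians(-15));h,P,cut=measure(c,w,Rc)
g=w.astype(int).max(2)
def edge(cols,r0,r1,H,ax):
    pts=[]
    for k in cols:
        s=g[r0:r1,k] if ax==0 else g[k,r0:r1]
        j=np.argmax(np.abs(np.diff(s.astype(int))));pts.append((k,r0+j+.5) if ax==0 else (r0+j+.5,k))
    q=cut(pts,H);vx,vy,x,y=cv2.fitLine((q[:,:2]*1000).astype(np.float32),cv2.DIST_HUBER,0,.01,.01).ravel()
    print('line dir deg',np.degrees(np.arctan2(vy,vx)).round(2),'at',(x.round(1),y.round(1)),'res',np.abs((q[:,0]*1000-x)*vy-(q[:,1]*1000-y)*vx).mean().round(2))
edge([*range(180,250),*range(280,345)],108,128,h-.0345,0)   # lower edge of cover
edge(range(125,165),350,370,h-.0345,1) # left side (y+)
edge(range(125,165),160,180,h-.0345,1)
edge(range(150,232),250,264,h+.0075,1); edge(range(150,232),265,280,h+.0075,1) #handle sides
edge(range(258,270),128,148,h+.0075,0);edge(range(258,270),232,240,h+.0075,0)
print((P*1000).round(1))
c2=np.array([0]) 
cv2.imwrite("pics/w1c.png",cv2.resize(w[100:250,150:380],None,fx=3,fy=3,interpolation=0))
E
```

```text
wing world [0.5542 0.2393 0.1225] angle -62.1 value 0.31700003 size (9.875320434570312, 44.10224533081055)
wing world [0.5166 0.1128 0.1203] angle -72.0 value 0.143 size (9.403969764709473, 44.44281768798828)
axis of screws in cover axes [0.0042 0.1319 0.    ] h -0.13066011863105503
line dir deg 89.39 at (np.float32(408.0), np.float32(303.4)) res 0.19
line dir deg 1.55 at (np.float32(433.3), np.float32(402.8)) res 0.87
line dir deg 0.37 at (np.float32(434.1), np.float32(214.0)) res 1.53
line dir deg -1.09 at (np.float32(473.0), np.float32(301.9)) res 0.2
line dir deg -0.93 at (np.float32(469.6), np.float32(315.5)) res 0.2
line dir deg 88.13 at (np.float32(424.0), np.float32(307.5)) res 0.19
line dir deg 89.74 at (np.float32(514.5), np.float32(308.6)) res 0.08
[[ 471.2  374.6 -130.7]
 [ 467.   242.7 -130.7]]
```

View pics/w1c.png

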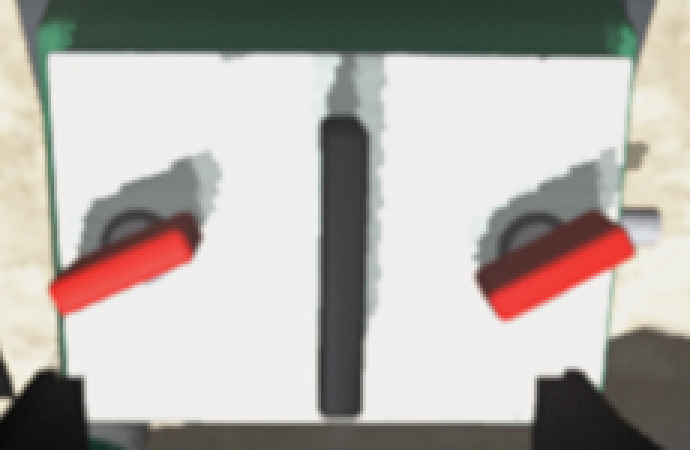

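```bash
sed -i 's/return (r>120)&(g<70)&(b<80)/return (r>130)\&(r-g>90)\&(r-b>90)/' h.py; python3 - <<'E'
from m import *
c=np.load("w1.npy",allow_pickle=True).item();w=cv2.imread("pics/w1.png")
Rc=frame(np.radians(-15.7));h,P,cut=measure(c,w,Rc)
m=P.mean(0);print((P*1000).round(1),'mid',m)
for n,px,H in(("cover lower left",(360.5,118.5),h-.0345),("cover lower right",(165.8,117.5),h-.0345),("cover upper left",(350.5,240.5),h-.0345),("handle low",(264,139),h+.0075),("handle high",(264,239),h+.0075)):print(n,((cut([px],H)[0]-m)*1000).round(1))
t,s=cam("top"),cam("side")
for n in("top","side"):
    print([b[1] for b in blobs(red(cv2.imread(f"pics/{n}.png")),15)][:2])
E
```

```text
wing world [0.554  0.2394 0.1236] angle -61.6 value 0.32599998 size (10.27985668182373, 44.755367279052734)
wing world [0.518  0.1124 0.1234] angle -66.0 value 0.24800003 size (10.906746864318848, 44.98788070678711)
axis of screws in cover axes [0.0003 0.132  0.    ] h -0.12724864443554654
[[ 467.6  380.4 -127.2]
 [ 467.3  248.4 -127.2]] mid [ 0.46742427  0.31443335 -0.12724864]
cover lower left [-62.9  93.6 -34.5]
cover lower right [-62.7 -92.9 -34.5]
cover upper left [ 63.9  95.4 -34.5]
handle low [-46.3  -0.6   7.5]
handle high [43.6  0.8  7.5]
[array([190.3, 192.1]), array([236.2, 205.2])]
[array([251.3, 157.1]), array([254.4, 179.9])]
```

```bash
cat > geo.py <<'E'
from m import *
Rc=frame(np.radians(-15.7));n=Rc[:,2]
top=Rc@np.array([.46742,.31443,-.12725])  # midpoint of wing tops
O=top-.0565*n                             # cover origin
def cv(x,y,z):return O+Rc@np.array([x,y,z])
def dep(z):return z-.019                  # TCP height for grasp height z
E
python3 - <<'E'
from geo import *
print(O, (Rc.T@(bot.get_obs()['tcp_pos']-O)).round(3))
todo(cv(0,.066,.09),toolR(Rc,np.radians(-61.6)))
todo(cv(0,.066,.030),toolR(Rc,np.radians(-61.6)))
E
```

```text
[0.56322751 0.16829934 0.07457783] [ 0.004 -0.008  0.154]
turn [ 0.0042 -0.0029  1.0811] | 1.081  shift [0.0671 0.0322 0.0644] 0.098 q [ 0.41 -0.31  2.15 -0.4   0.92 -0.71] t 1.75
turn [ 0.0042 -0.0029  1.0811] | 1.081  shift [0.0671 0.0322 0.1244] 0.145 q [ 0.41 -0.31  2.15 -0.4   0.92 -0.71] t 1.75
```

```bash
python3 drive.py '0 0 0.135 0 0 0 0.06;0 0 0.135 0 0 0 0.06;0 0 0.135 0 0 0 0.06;0 0 0.135 0 0 0 0.06;0 0 0.135 0 0 0 0.06;0 0 0.135 0 0 0 0.06;0 0 0.135 0 0 0 0.06;0.004 -0.003 0.136 0 0 0 0.06'
python3 drive.py '0 0 0 0.022 0.011 0.015 0.06;0 0 0 0.022 0.011 0.015 0.06;0 0 0 0.022 0.011 0.015 0.06;0 0 0 0 0 0.01 0.06;0 0 0 0 0 0 0.06'
python3 - <<'E'
from geo import *
todo(cv(0,.066,.030),toolR(Rc,np.radians(-61.6)))
c,w=shot("wrist");cv2.imwrite("pics/w2.png",w)
E
```

```text
time_s: 2.55
tcp_pos: [0.4885, 0.1839, 0.2105]
eef_rot: [1.653, 2.069, 0.28]
contact_force: [-0.1, 0.1, 0.2]
opening: 0.06
finger_force: 0.0
time_s: 3.05
tcp_pos: [0.532, 0.2474, 0.1596]
eef_rot: [1.647, 2.075, 0.274]
contact_force: [-0.2, -1.0, -0.2]
opening: 0.0599
finger_force: 0.0
turn [-0.0032 -0.003   0.0069] | 0.008  shift [-0.0025  0.001   0.0694] 0.069 q [ 0.5  -0.04  2.02 -0.49  0.84  0.55] t 3.05
```

View pics/w2.png

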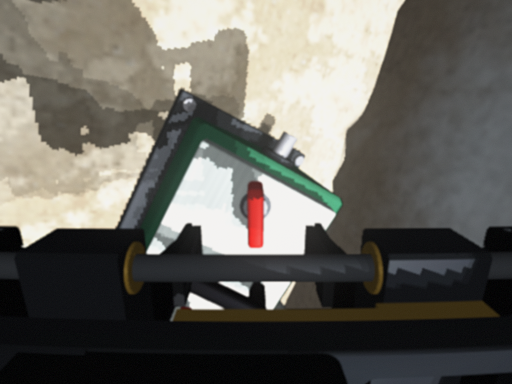

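The wing at (256,215) is upright and centred between the fingers at (190,240) and (318,240), so I descend and grip.

```bash
python3 drive.py '0 0 0 -0.0025 0.001 0.024 0.05;0 0 0 0 0 0.023 0.05;0 0 0 0 0 0.022 0.05;0 0 0 0 0 0 0.05;0 0 0 0 0 0 0.05'
python3 - <<'E'
from geo import *
todo(cv(0,.066,.030),toolR(Rc,np.radians(-61.6)))
E
python3 drive.py '0 0 0 0 0 0 0.005;0 0 0 0 0 0 0.005;0 0 0 0 0 0 0.005;0 0 0 0 0 0 0.005;0 0 0 0 0 0 0.005;0 0 0 0 0 0 0.005'
```

```text
time_s: 3.6
tcp_pos: [0.5677, 0.2353, 0.1038]
eef_rot: [1.649, 2.071, 0.278]
contact_force: [-0.8, 1.1, 0.4]
opening: 0.05
finger_force: 0.0
turn [ 0.0001 -0.0026  0.0034] | 0.004  shift [ 0.0015 -0.0022  0.0022] 0.003 q [ 0.45  0.09  2.01 -0.53  0.71  0.57] t 3.6
time_s: 4.2
tcp_pos: [0.5674, 0.2356, 0.1029]
eef_rot: [1.649, 2.072, 0.277]
contact_force: [-3.2, -0.1, 3.0]
opening: 0.0117
finger_force: 30.0
```

```bash
python3 drive.py '0 0 -0.13 0 0 0 0.005;0 0 -0.13 0 0 0 0.005;0 0 -0.13 0 0 0 0.005;0 0 -0.13 0 0 0 0.005;0 0 0 0 0 0 0.005'
python3 -c "
from geo import *
o=bot.get_obs();Rn=R.from_rotvec(o['eef_rot']).as_matrix();print((Rn.T@o['contact_force']).round(1),(Rn.T@o['ft_torque']).round(2),o['opening'])"
python3 drive.py '0 0 -0.13 0 0 0 0.005;0 0 -0.13 0 0 0 0.005;0 0 -0.13 0 0 0 0.005;0 0 -0.12 0 0 0 0.005;0 0 0 0 0 0 0.005'
python3 -c "
from geo import *
o=bot.get_obs();Rn=R.from_rotvec(o['eef_rot']).as_matrix();print((Rn.T@o['contact_force']).round(1),(Rn.T@o['ft_torque']).round(2),o['opening'])
todo(cv(0,.066,.030),toolR(Rc,0))"
```

```text
time_s: 4.7
tcp_pos: [0.5678, 0.2358, 0.1031]
eef_rot: [1.049, 2.404, 0.1]
contact_force: [-2.1, 0.2, 2.3]
opening: 0.0119
finger_force: 30.0
[ 0.4 -0.7 -3. ] [ 0.45  0.44 -0.05] 0.011887933666026203
time_s: 5.2
tcp_pos: [0.568, 0.2361, 0.1032]
eef_rot: [0.413, 2.588, -0.076]
contact_force: [-1.9, 1.9, -0.3]
opening: 0.0121
finger_force: 30.0
[ 2.2  1.2 -0.9] [-0.13  0.66 -0.06] 0.012073542494487829
turn [ 0.0035 -0.0012 -0.0433] | 0.043  shift [ 0.0024 -0.0005  0.0017] 0.003 q [ 0.45  0.09  2.01 -0.53  0.71 -0.46] t 5.2
```

```bash
for i in 1; do python3 drive.py '0 0 -0.03 0 0 0 0.005;0 0 -0.03 0 0 0 0.005;0 0 0 0 0 0 0.005'; python3 -c "
from geo import *
o=bot.get_obs();Rn=R.from_rotvec(o['eef_rot']).as_matrix();print((Rn.T@o['contact_force']).round(1),(Rn.T@o['ft_torque']).round(2))
todo(cv(0,.066,.030),toolR(Rc,0))"; done
python3 drive.py '0 0 -0.03 0 0 0 0.005;0 0 -0.03 0 0 0 0.005;0 0 0 0 0 0 0.005'; python3 -c "
from geo import *
o=bot.get_obs();Rn=R.from_rotvec(o['eef_rot']).as_matrix();print((Rn.T@o['contact_force']).round(1),(Rn.T@o['ft_torque']).round(2))
todo(cv(0,.066,.030),toolR(Rc,0))"
```

```text
time_s: 5.5
tcp_pos: [0.5677, 0.236, 0.103]
eef_rot: [0.34, 2.601, -0.096]
contact_force: [-3.1, 2.4, 0.6]
opening: 0.0117
finger_force: 30.0
[ 2.8  1.5 -2.3] [-0.19  0.81  0.4 ]
turn [ 0.0033 -0.0018  0.0133] | 0.014  shift [ 0.0021 -0.0004  0.0016] 0.003 q [ 0.45  0.09  2.01 -0.53  0.71 -0.51] t 5.5
time_s: 5.8
tcp_pos: [0.5674, 0.2358, 0.1029]
eef_rot: [0.261, 2.612, -0.118]
contact_force: [-4.8, 2.2, 1.8]
opening: 0.0121
finger_force: 30.0
[ 3.5  1.1 -4.2] [-0.09  1.03  0.69]
turn [ 0.0028 -0.0022  0.0738] | 0.074  shift [ 0.0019 -0.0001  0.0016] 0.002 q [ 0.45  0.09  2.01 -0.53  0.71 -0.57] t 5.8
```

The torque rose sharply, so the left screw is at its stop. I release it and back off.

```bash
python3 drive.py '0 0 0 0 0 0 0.04;0 0 0 0 0 0 0.04;0 0 0 0 0 -0.02 0.04;0 0 0 0 0 -0.03 0.04;0 0 0 0 0 -0.03 0.04;0 0 0 0 0 -0.02 0.06;0 0 0 0 0 0 0.06'
python3 -c "
from geo import *
c,w=shot('wrist');cv2.imwrite('pics/w3.png',w);np.save('w3.npy',c,allow_pickle=True)
for b in blobs(red(w),100):print(b[:3],cv2.minAreaRect(np.argwhere(b[3])[:,::-1].astype(np.float32)))
todo(cv(0,-.066,.08),toolR(Rc,np.radians(-66)))"
```

```text
time_s: 6.5
tcp_pos: [0.5212, 0.2503, 0.1936]
eef_rot: [0.255, 2.606, -0.114]
contact_force: [1.6, 0.0, 0.6]
opening: 0.0489
finger_force: 0.0
(np.int32(665), array([250.9, 194.9]), array([244, 170,  15,  52], dtype=int32)) ((251.0383758544922, 195.46438598632812), (13.435233116149902, 51.26115036010742), 2.12109637260437)
(np.int32(686), array([ 92.6, 188. ]), array([ 68, 174,  51,  29], dtype=int32)) ((92.634521484375, 188.11676025390625), (14.147014617919922, 51.55376434326172), 67.52056884765625)
turn [ 0.0059 -0.0013  1.2294] | 1.229  shift [-0.1196 -0.0577  0.0528] 0.143 q [ 0.52 -0.11  2.02 -0.47  0.9  -0.62] t 6.55
```

View pics/w3.png

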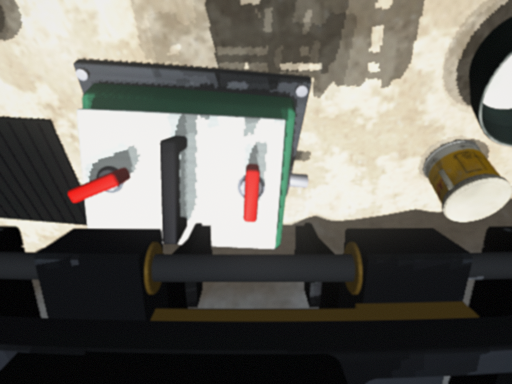

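The left wing at (251,195) now lies along the slope, parallel to the handle. The right wing at (93,188) still lies across it. I move to the right screw.

```bash
python3 drive.py '0 0 0.137 0 0 0 0.05;0 0 0.137 0 0 0 0.05;0 0 0.137 0 0 0 0.05;0 0 0.137 0 0 0 0.05;0 0 0.137 0 0 0 0.05;0 0 0.137 0 0 0 0.05;0 0 0.137 0 0 0 0.05;0 0 0.137 0 0 0 0.05'
python3 drive.py '0.005 -0.001 0.133 0 0 0 0.05;0 0 0 -0.03 -0.0144 0 0.05;0 0 0 -0.03 -0.0144 0 0.05;0 0 0 -0.03 -0.0144 0.01 0.05;0 0 0 -0.03 -0.0144 0.02 0.05;0 0 0 0 0 0.02 0.05;0 0 0 0 0 0 0.05'
python3 - <<'E'
from geo import *
c,w=shot("wrist");cv2.imwrite("pics/w4.png",w)
for r in blobs(red(w),100):print(r[:3],cv2.minAreaRect(np.argwhere(r[3])[:,::-1].astype(np.float32)))
todo(cv(0,-.066,.030),toolR(Rc,np.radians(-66)))
c=np.load('w3.npy',allow_pickle=True).item();measure(c,cv2.imread("pics/w3.png"),Rc)
E
```

```text
time_s: 7.35
tcp_pos: [0.5198, 0.248, 0.1877]
eef_rot: [1.598, 2.108, 0.259]
contact_force: [-0.8, 0.2, -0.2]
opening: 0.0497
finger_force: 0.0
time_s: 8.05
tcp_pos: [0.503, 0.1126, 0.1406]
eef_rot: [1.741, 2.011, 0.291]
contact_force: [-0.6, 0.2, -0.2]
opening: 0.0502
finger_force: 0.0
(np.int32(1647), array([360.4,  21.8]), array([323,   0,  76,  48], dtype=int32)) ((359.9000244140625, 21.700008392333984), (78.26236724853516, 21.913467407226562), 26.56505012512207)
(np.int32(449), array([267.1, 239.6]), array([260, 224,  16,  31], dtype=int32)) ((267.5, 239.0), (30.0, 15.0), 90.0)
turn [-0.0095 -0.0006  0.0006] | 0.01  shift [0.0013 0.0039 0.0499] 0.05 q [ 0.23 -0.28  2.26 -0.37  0.74  0.3 ] t 8.1
wing world [0.5531 0.2394 0.1239] angle 1.9 value 1.433 size (44.24888229370117, 11.07017707824707)
wing world [0.5207 0.1114 0.1258] angle -64.6 value 0.273 size (11.691685676574707, 45.930850982666016)
axis of screws in cover axes [-0.0039  0.1319 -0.    ] h -0.12656106199627873
```

View pics/w4.png

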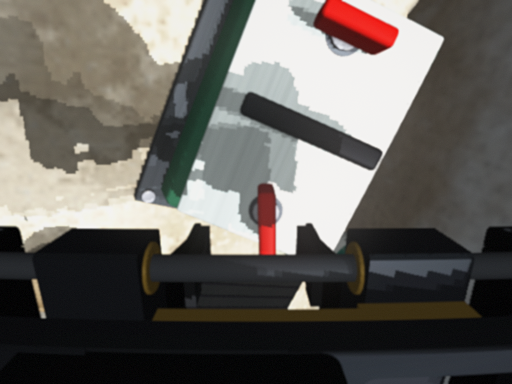

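The left screw reads 1.43, which is loose. The right wing at (267,240) is upright between the fingers, about 4 mm off centre, and the computed shift corrects that.

```bash
python3 drive.py '-0.009 0 0 0 0 0 0.05;0 0 0 0.001 0.004 0.017 0.05;0 0 0 0 0 0.017 0.05;0 0 0 0 0 0.015 0.05;0 0 0 0 0 0 0.05;0 0 0 0 0 0 0.005;0 0 0 0 0 0 0.005;0 0 0 0 0 0 0.005'
python3 drive.py '0 0 0 0 0 0 0.005;0 0 0 0 0 0 0.005;0 0 0 0 0 0 0.005'
python3 -c "
from geo import *
todo(cv(0,-.066,.030),toolR(Rc,np.radians(-66)))"
```

```text
time_s: 8.9
tcp_pos: [0.5323, 0.1107, 0.1052]
eef_rot: [1.729, 2.006, 0.309]
contact_force: [-0.5, 0.8, 0.5]
opening: 0.0338
finger_force: 0.0
time_s: 9.2
tcp_pos: [0.532, 0.1103, 0.1043]
eef_rot: [1.73, 2.006, 0.308]
contact_force: [-1.2, 0.4, 3.3]
opening: 0.0119
finger_force: 30.0
turn [ 0.0048 -0.0019  0.0016] | 0.005  shift [-0.0006 -0.0029  0.003 ] 0.004 q [ 0.2  -0.14  2.24 -0.41  0.61  0.34] t 9.2
```

```bash
python3 drive.py '0 0 -0.13 0 0 0 0.005;0 0 -0.13 0 0 0 0.005;0 0 -0.13 0 0 0 0.005;0 0 -0.13 0 0 0 0.005;0 0 -0.13 0 0 0 0.005;0 0 -0.13 0 0 0 0.005;0 0 -0.13 0 0 0 0.005;0 0 -0.13 0 0 0 0.005'
cat > f.py <<'E'
from geo import *
o=bot.get_obs();Rn=R.from_rotvec(o['eef_rot']).as_matrix();print((Rn.T@o['contact_force']).round(1),(Rn.T@o['ft_torque']).round(2))
todo(cv(0,-.066,.030),toolR(Rc,0))
E
python3 f.py
python3 drive.py '0 0 -0.05 0 0 0 0.005;0 0 -0.05 0 0 0 0.005;0 0 0 0 0 0 0.005'; python3 f.py
python3 drive.py '0 0 -0.03 0 0 0 0.005;0 0 -0.03 0 0 0 0.005;0 0 0 0 0 0 0.005'; python3 f.py
```

```text
time_s: 10.0
tcp_pos: [0.5307, 0.1092, 0.1037]
eef_rot: [0.493, 2.571, -0.059]
contact_force: [-11.1, -4.8, 9.2]
opening: 0.0116
finger_force: 30.0
[  2.7  -8.  -12.6] [1.29 0.78 0.07]
turn [ 0.0005  0.001  -0.1049] | 0.105  shift [ 0.0013 -0.0003  0.0029] 0.003 q [ 0.2  -0.15  2.24 -0.41  0.61 -0.7 ] t 10.0
time_s: 10.3
tcp_pos: [0.5306, 0.109, 0.1037]
eef_rot: [0.369, 2.594, -0.093]
contact_force: [-10.7, -4.0, 9.5]
opening: 0.0117
finger_force: 30.0
[  3.2  -6.8 -12.8] [ 1.24  0.89 -0.08]
turn [ 0.0001  0.001  -0.0086] | 0.009  shift [ 0.0013 -0.0001  0.0029] 0.003 q [ 0.2  -0.15  2.24 -0.41  0.62 -0.8 ] t 10.3
time_s: 10.6
tcp_pos: [0.5307, 0.109, 0.1037]
eef_rot: [0.294, 2.605, -0.113]
contact_force: [-11.0, -4.9, 8.7]
opening: 0.012
finger_force: 30.0
[  4.1  -7.5 -12.2] [1.25 0.9  0.55]
turn [0.0003 0.0008 0.0492] | 0.049  shift [ 0.0013 -0.0001  0.0029] 0.003 q [ 0.2  -0.15  2.24 -0.41  0.61 -0.86] t 10.6
```

```bash
python3 drive.py '0 0 -0.01 0 0 0 0.005;0 0 0 0 0 0 0.04;0 0 0 0 0 0 0.04;0 0 0 0 0 -0.03 0.04;0 0 0 0 0 -0.03 0.04;0 0 0 0 0 -0.03 0.06;0 0 0 0 0 -0.01 0.06;0 0 0 0 0 0 0.06'
python3 - <<'E'
from geo import *
todo(cv(0,0,.13),toolR(Rc,0))
c,w=shot("wrist");cv2.imwrite("pics/w5.png",w);h,P,cut=measure(c,w,Rc);print((P-Rc.T@O).round(4))
E
```

```text
time_s: 11.4
tcp_pos: [0.4843, 0.1241, 0.1923]
eef_rot: [0.278, 2.601, -0.111]
contact_force: [0.6, -0.2, 0.3]
opening: 0.0555
finger_force: 0.0
turn [0.0055 0.0069 0.0595] | 0.06  shift [0.0034 0.0639 0.004 ] 0.064 q [ 0.27 -0.4   2.25 -0.35  0.85 -0.92] t 11.4
wing world [0.5531 0.2393 0.123 ] angle 1.0 value 1.4169999 size (42.18656921386719, 11.483386993408203)
wing world [0.5199 0.1116 0.1244] angle 1.3 value 1.423 size (43.88087844848633, 11.035415649414062)
axis of screws in cover axes [-0.0029  0.132   0.    ] h -0.12736830175837094
[[-0.0009  0.0656  0.0564]
 [ 0.0021 -0.0663  0.0564]]
```

Both screws are now at about 1.42, loose against their stops. Next is the handle.

```bash
python3 drive.py '0.0055 0.007 0.055 0 0 0 0.05;0 0 0 0.003 0.032 0 0.05;0 0 0 0 0.032 0 0.05;0 0 0 0 0 0.02 0.05;0 0 0 0 0 0.02 0.05;0 0 0 0 0 0 0.05'
python3 - <<'E'
from geo import *
todo(cv(0,0,.039),toolR(Rc,0))
c,w=shot("wrist");cv2.imwrite("pics/w6.png",w)
E
```

```text
time_s: 12.05
tcp_pos: [0.5153, 0.179, 0.1487]
eef_rot: [0.353, 2.608, -0.106]
contact_force: [-0.8, -1.2, -0.4]
opening: 0.05
finger_force: 0.0
turn [-0.0069 -0.0103  0.0066] | 0.014  shift [-0.0055  0.0026  0.0497] 0.05 q [ 0.38 -0.16  2.15 -0.44  0.79 -0.66] t 12.05
```

View pics/w6.png

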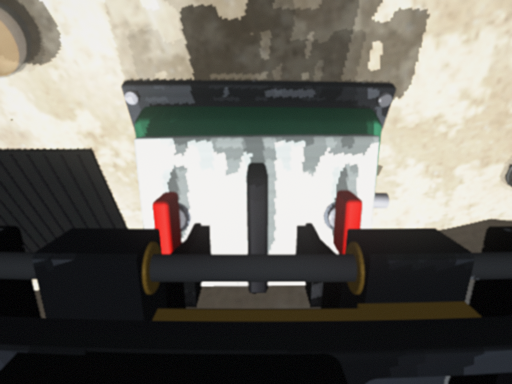

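Both wings stand parallel to the slope at (166,225) and (347,225). The handle at (257,225) is centred between the fingers, so I descend and grip.

```bash
python3 drive.py '-0.007 -0.01 0.003 0 0 0 0.05;0 0 0 -0.005 0.002 0.017 0.05;0 0 0 0 0 0.017 0.05;0 0 0 0 0 0.014 0.05;0 0 0 0 0 0 0.05;0 0 0 0 0 0 0.05'
python3 -c "
from geo import *
todo(cv(0,0,.039),toolR(Rc,0))"
```

```text
time_s: 12.7
tcp_pos: [0.5452, 0.1747, 0.1157]
eef_rot: [0.354, 2.59, -0.091]
contact_force: [-0.7, -0.0, 0.4]
opening: 0.0501
finger_force: 0.0
turn [0.0049 0.0069 0.0013] | 0.009  shift [ 0.0041 -0.0013  0.0062] 0.008 q [ 0.35 -0.06  2.13 -0.48  0.68 -0.63] t 12.7
```

```bash
python3 drive.py '0.004 0.006 0.001 0.004 -0.001 0.005 0.05;0 0 0 0 0 0 0.05;0 0 0 0 0 0 0.005;0 0 0 0 0 0 0.005;0 0 0 0 0 0 0.005;0 0 0 0 0 0 0.005;0 0 0 0 0 0 0.005;0 0 0 0 0 0 0.005'
python3 -c "
from geo import *
todo(cv(0,0,.039),toolR(Rc,0));print(R.from_rotvec(bot.get_obs()['eef_rot']).as_matrix()[:,2],-Rc[:,2])"
```

```text
time_s: 13.5
tcp_pos: [0.544, 0.1741, 0.1087]
eef_rot: [0.357, 2.597, -0.096]
contact_force: [-0.7, -0.2, 0.0]
opening: 0.0136
finger_force: 30.0
turn [0.0006 0.0003 0.001 ] | 0.001  shift [-0.0003 -0.0004  0.0006] 0.001 q [ 0.35 -0.05  2.13 -0.49  0.67 -0.63] t 13.5
[ 0.48174316 -0.13478177 -0.86588533] [ 0.48134587 -0.13530022 -0.8660254 ]
```

Gripped and aligned. I draw the cover off along its own z in small steps, watching the force.

```bash
python3 drive.py '0 0 0 0 0 -0.004 0.005;0 0 0 0 0 -0.006 0.005;0 0 0 0 0 -0.008 0.005;0 0 0 0 0 -0.008 0.005;0 0 0 0 0 -0.01 0.005;0 0 0 0 0 0 0.005'; python3 f.py
python3 drive.py '0 0 0 0 0 -0.015 0.005;0 0 0 0 0 -0.02 0.005;0 0 0 0 0 -0.02 0.005;0 0 0 0 0 -0.02 0.005;0 0 0 0 0 0 0.005'; python3 f.py
```

```text
time_s: 14.1
tcp_pos: [0.5269, 0.1796, 0.1417]
eef_rot: [0.356, 2.595, -0.093]
contact_force: [0.2, -0.9, -3.3]
opening: 0.0136
finger_force: 30.0
[ 1.3 -0.8  3.1] [-0.07  0.73  0.04]
turn [0.0024 0.0022 0.0006] | 0.003  shift [ 0.0006 -0.0671  0.0472] 0.082 q [ 0.37 -0.13  2.14 -0.46  0.75 -0.65] t 14.1
time_s: 14.6
tcp_pos: [0.4913, 0.1902, 0.2079]
eef_rot: [0.356, 2.592, -0.091]
contact_force: [-0.4, 0.7, -4.5]
opening: 0.0136
finger_force: 30.0
[2.8 0.6 3.5] [ 0.    0.71 -0.01]
turn [0.0042 0.0042 0.0002] | 0.006  shift [ 0.0016 -0.0676  0.123 ] 0.14 q [ 0.43 -0.29  2.14 -0.42  0.92 -0.67] t 14.6
```

About 4.5 N hangs from the gripper, which fits the cover's mass. Next I level it, carry it to the mat, and refine the mat's centre from the first top view.

```bash
python3 drive.py '0 0 0 0.025 0 -0.043 0.005;0 0 0 0.02 0 -0.035 0.005;0 0.131 0 0 0 0 0.005;0 0.131 0 0 0 0 0.005;0 0.131 0 0 0 0 0.005;0 0.131 0 0 0 0 0.005;0 0 0 0 0 0 0.005'
python3 - <<'E'
from geo import *
t=cam("top");im=cv2.imread("pics/top.png").astype(int)
m=(im.max(2)<105);m[:145]=0;m[245:]=0;m[:,:268]=0;m[:,380:]=0
b=max(blobs(m,500),key=lambda b:b[0]);q=plane(t,np.argwhere(b[3])[:,::-1],.004)
r=cv2.minAreaRect((q[:,:2]*1000).astype(np.float32));print('mat',r,q.mean(0))
Rf=toolR(frame(np.radians(-15.5),0))
todo([.567,-.1545,.27],Rf); print(bot.get_obs()['tcp_pos'])
E
```

```text
time_s: 15.3
tcp_pos: [0.4179, 0.2086, 0.2485]
eef_rot: [-0.433, -3.109, 0.001]
contact_force: [1.3, 0.4, -4.3]
opening: 0.0137
finger_force: 30.0
mat ((567.1533203125, -152.99468994140625), (259.1178283691406, 199.02874755859375), 74.14501953125) [ 0.56640164 -0.15235872  0.004     ]
turn [-0.0013 -0.0026 -0.0062] | 0.007  shift [-0.2407 -0.31   -0.0215] 0.393 q [ 0.29 -0.18  1.89  0.    1.44 -1.  ] t 15.3
[0.41789958 0.20857825 0.24846334]
```

Mat measured at (0.567, -0.153), 259 x 199 mm, yaw -15.9°, which matches the sizes given.

```bash
python3 drive.py '0 0 0 -0.015 -0.02 -0.005 0.005;0 0 0 -0.024 -0.031 -0.005 0.005;0 0 0 -0.024 -0.031 -0.005 0.005;0 0 0 -0.024 -0.031 -0.005 0.005;0 0 0 -0.024 -0.031 0 0.005;0 0 0 -0.024 -0.031 0 0.005;0 0 0 -0.024 -0.031 0 0.005;0 0 0 -0.024 -0.031 0 0.005'
python3 drive.py '0 0 0 -0.024 -0.031 0 0.005;0 0 0 -0.024 -0.031 0 0.005;0 0 0 -0.012 -0.012 0 0.005;0 0 0 0 0 0 0.005;0 0 0 0 0 0 0.005'
python3 - <<'E'
from geo import *
Rf=toolR(frame(np.radians(-15.7),0))
todo([.567,-.153,.043],Rf)
c,w=shot("side");cv2.imwrite("pics/s2.png",w)
E
```

```text
time_s: 16.1
tcp_pos: [0.5279, -0.0691, 0.2691]
eef_rot: [0.428, 3.111, -0.004]
contact_force: [0.9, 0.5, -4.4]
opening: 0.0135
finger_force: 30.0
time_s: 16.6
tcp_pos: [0.5652, -0.1547, 0.2688]
eef_rot: [-0.428, -3.112, 0.001]
contact_force: [-1.0, 0.5, -4.0]
opening: 0.0139
finger_force: 30.0
turn [-0.0007 -0.0005  0.0005] | 0.001  shift [-0.0013  0.0021  0.2258] 0.226 q [-0.4   0.1   1.57 -0.    1.47 -1.7 ] t 16.6
```

View pics/s2.png

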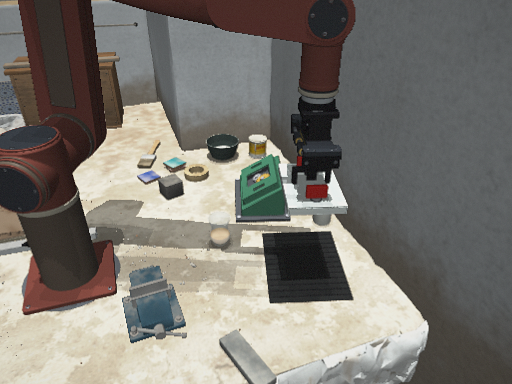

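The side view shows the cover at (315,195), held level over the mat's far side, with the bottle behind it untouched. I lower it quickly at first, then slowly.

```bash
python3 drive.py '0 0 0 -0.001 0.002 0.03 0.005;0 0 0 0 0 0.04 0.005;0 0 0 0 0 0.04 0.005;0 0 0 0 0 0.04 0.005;0 0 0 0 0 0.03 0.005;0 0 0 0 0 0.02 0.005;0 0 0 0 0 0.01 0.005;0 0 0 0 0 0 0.005'
python3 drive.py '0 0 0 0 0 0.004 0.005;0 0 0 0 0 0.003 0.005;0 0 0 0 0 0 0.005'; python3 f.py
```

```text
time_s: 17.45
tcp_pos: [0.566, -0.1519, 0.0585]
eef_rot: [-0.425, -3.11, -0.001]
contact_force: [-0.9, -0.3, -3.5]
opening: 0.0133
finger_force: 30.0
time_s: 17.75
tcp_pos: [0.5677, -0.1534, 0.0536]
eef_rot: [0.427, 3.111, -0.0]
contact_force: [0.1, -0.1, -3.5]
opening: 0.0137
finger_force: 30.0
[-0.1 -0.1  3.5] [-0.03  0.01 -0.01]
turn [ 2.000e-04 -5.222e-01  1.100e-03] | 0.522  shift [ 0.0686  0.2425 -0.0938] 0.269 q [-0.4   0.31  1.76  0.    1.07 -1.7 ] t 17.75
```

```bash
D="python3 drive.py"
python3 drive.py '0 0 0 0 0 0.002 0.005;0 0 0 0 0 0.002 0.005;0 0 0 0 0 0.002 0.005;0 0 0 0 0 0 0.005' | grep -E 'tcp|contact'
python3 drive.py '0 0 0 0 0 0.0015 0.005;0 0 0 0 0 0.0015 0.005;0 0 0 0 0 0 0.005'| grep -E 'tcp|contact'
```

```text
tcp_pos: [0.5668, -0.1532, 0.0464]
contact_force: [-0.1, -0.1, -4.1]
tcp_pos: [0.5669, -0.1532, 0.0435]
contact_force: [-0.0, 0.5, -4.4]
```

```bash
python3 drive.py '0 0 0 0 0 0.001 0.005;0 0 0 0 0 0 0.005' | grep -E 'tcp|contact'
python3 drive.py '0 0 0 0 0 0.001 0.005;0 0 0 0 0 0 0.005'| grep -E 'tcp|contact'
python3 drive.py '0 0 0 0 0 0.001 0.005;0 0 0 0 0 0 0.005'| grep -E 'tcp|contact'
```

```text
tcp_pos: [0.5671, -0.1533, 0.0427]
contact_force: [0.1, 1.6, -4.6]
tcp_pos: [0.5671, -0.1532, 0.0417]
contact_force: [-0.5, -0.1, -4.6]
tcp_pos: [0.5673, -0.1533, 0.0415]
contact_force: [-3.0, 1.1, 3.3]
```

```bash
python3 drive.py '0 0 0 0 0 0.0005 0.005;0 0 0 0 0 0 0.005'; python3 f.py | head -1
python3 drive.py '0 0 0 0 0 0 0.03;0 0 0 0 0 0 0.04;0 0 0 0 0 0 0.04;0 0 0 0 0 -0.02 0.04;0 0 0 0 0 -0.04 0.04;0 0 0 0 0 -0.05 0.04;0 0 0 0 0 -0.05 0.04;0 0 0 0 0 0 0.04'
python3 - <<'E'
from geo import *
a=cv2.imread("pics/top.png")
c,w=shot("side");c,v=shot("wrist");cv2.imwrite("pics/end.png",np.vstack([w[120:320,150:450],v[:300,100:400]]))
E
```

```text
time_s: 19.25
tcp_pos: [0.5673, -0.1533, 0.0415]
eef_rot: [0.427, 3.112, 0.0]
contact_force: [-6.2, 2.9, 7.4]
opening: 0.0139
finger_force: 30.0
[ 6.8  1.1 -7.5] [-0.04  0.88  0.02]
time_s: 20.05
tcp_pos: [0.5719, -0.1552, 0.2097]
eef_rot: [0.425, 3.098, -0.006]
contact_force: [1.9, -1.0, 1.0]
opening: 0.0398
finger_force: 0.0
```

View pics/end.png

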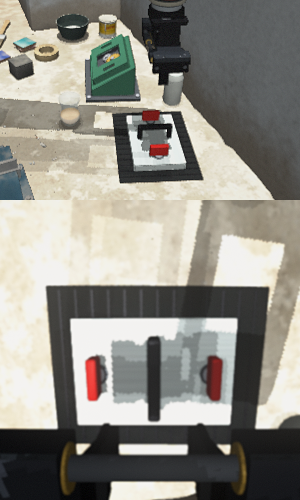

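The cover lies flat and centred on the mat with its handle up at (155,130), and the gripper is clear. The bottle, glass and tape are where they were. I hand in.

```bash
python3 -c "
from station import bot
print(bot.sign_off())"
```

```text
the job is handed in; nothing more can be done
None
```

Both thumbscrews were turned counterclockwise to their stops, then the cover was lifted off, laid flat in the middle of the mat with its handle up, and released; the job was handed in at about 20 s of the 67 s allowed, with no verdict printed.

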